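# Nest the parts cups in the leaning yoke on the lantern bench

## Task

Put away the three aluminium parts cups on the lantern bench by nesting them in size order: the middle cup into the big cup that leans in its yoke, and the small cup into the middle one, each right way up and fully home with its collar resting all round on the rim of the cup outside it. Lower them in, do not drop them, leave the nest standing free and at rest in the leaning cup, and leave the other things on the bench where they are.

Things in the scene. Friction and masses are not known exactly. Their poses are not given: they have to be found in the camera images.
- yoke: Dark steel U-shaped yoke fixed to the bench, holding the big cup by pins: base plate 120 x 150 mm, 8 mm thick; two upright arms 94 mm high, with black knobs, 144 mm over the knobs. Origin under the plate's centre, z up; the cup leans towards its -x.
- big_cup: Largest of three plain aluminium cups. Mouth 71 mm inside, 81 mm outside; 75 mm high, 69 mm deep. Origin on its axis at the pins, 30 mm below the rim, 78 mm above the bench. Its z axis points out of the mouth and leans 26 to 37 degrees from vertical, away from the robot or up to 40 degrees to either side of that. Its stiff pivot (4 N m) does not turn under ordinary handling.
- big_rim (a point): Centre of the big cup's mouth, level with its rim.
- middle_cup: Loose aluminium cup, upright on the bench, 100 to 180 g, 88 mm high, open at the top. Tapered foot: 48 mm diameter at the bottom, 63 mm at 55 mm height; flat collar 86 mm across at 55 to 60 mm; then a straight neck, 63 mm outside, 55 mm inside, up to the rim: grip it from outside. About 4 mm of play all round in the big cup. Origin: centre of the underside, z up its axis.
- middle_collar (a point): On the middle cup's axis, level with the underside of its collar (55 mm above its underside). Lies at big_rim when nested.
- middle_rim (a point): Centre of the middle cup's mouth, level with its rim (88 mm above its underside).
- small_cup: Loose aluminium cup, upright on the bench, 60 to 120 g, 78 mm high, open at the top. Tapered foot: 32 mm diameter at the bottom, 46 mm at 45 mm height; flat collar 70 mm across at 45 to 50 mm; then a straight neck, 46 mm outside, up to the rim: grip it from outside. About 4 mm of play all round in the middle cup. Origin: centre of the underside, z up its axis.
- small_collar (a point): On the small cup's axis, level with the underside of its collar (45 mm above its underside). Lies at middle_rim when nested.
- stage_plug: black three-pin stage plug, 107 x 50 x 32 mm, lying flat; bystander; origin under its centre
- tape_roll: grey cloth-tape roll lying flat, 100 mm across, 48 mm high; bystander; origin under its centre
- screw_jar: glass jar with a black lid, 60 mm across, 85 mm high; bystander; origin under its centre
- screwdriver: screwdriver lying on the bench; bystander
- wrench: wrench lying on the bench; bystander
- brush: brush lying on the bench; bystander
- hook_clamp: dark steel lantern hook clamp lying flat, about 80 x 110 mm and 24 mm high; bystander
Not all that is in view belongs to the job. What is shaped like the small_cup but blue or red is not meant.

How it is judged:
By the outcome, as a careful person would: the job done as asked, in the order asked, and still so for the second after the job is handed in, with the robot touching nothing.
It also fails if it takes over 61 s, if anything falls off the work surface, if the arm or the gripper's body presses on something with over 40 N, if the wrist force passes 120 N, or if a joint passes its speed limit or range.

## Robot

A 6-joint arm with a two-finger parallel gripper is mounted at the origin on the work surface. World frame = base frame: x ahead of the robot, y to its left, z up, the work surface at z = 0. Lengths are in m, angles in rad, forces in N, time in s.
With the tool pointing down it reaches from about 0.425 to 0.95 m from the base axis. Payload 3.5 kg.
Tool frame: the origin (TCP) lies between the finger pads; the fingertips stand 19 mm ahead of it and the grasp point (between the pads) is the TCP; z points along the fingers, y is the line along which they close (so a half turn about z gives the same grasp; the last joint's range is limited). The gripper opens to 85 mm and grips with 20 to 120 N. Pads are 22 mm wide; open, the fingers measure 114 mm over their backs; the gripper's body (76 mm by 85 mm) begins 54 mm behind the grasp point. The pads swing forward as they close: fully open they stand 13 mm farther back than shut.
Start: joints at [1.099, 0.286, 1.577, -0, 1.279, -0.15], TCP at [0.213, 0.64, 0.217] pointing down, gripper open.
Joint ranges: [-2.77, 2.77], [-0.9, 2.22], [0.21, 2.48], [-1.53, 4.67], [0.24, 2.81], [-2.84, 2.84]. Speed limits (rad/s): [2.79, 2.79, 3.14, 3.14, 3.14, 3.14].

## Interface

Orientations are given as a unit quaternion [x, y, z, w].
In Python, from plant import monitor, eyes, ctrl gives the robot as it stands.
- The arm moves only by the shell command python3 -m handwheel 'ROWS' [FORCE]. ROWS is JSON, a list of rows, each a list of 7 numbers: the shift along the tool's x, y, z in units of 40 cm (1.0 is 40 cm), then the turn, a rotation vector about the tool's x, y, z in units of pi rad (1.0 is pi rad), then the opening, from -1 (shut) to 1 (fully open). A call has 1 to 12 rows; each row is the pose to reach, as a shift and turn from the pose commanded when the call began, along the tool's axes at that moment, turning the shorter way round; what a row does not reach only later rows make up. A row lasts 1/8 s, in which the tool goes at most 62.5 mm and 10.7 degrees, less where a joint would pass 70% of its speed; a pose out of reach is approached as far as the arm can. A call with a number of a shift or a turn outside -1 to 1 is refused whole. A call with a gripper value outside its range is refused whole. The fingers move at their own pace and stop on an object; FORCE is the grip in N (left out, the last holds). Time passes only in rows, so rows that repeat a pose let the fingers close. It gives the time, the measured TCP pose, the force, the opening and the grip force at its end, in the units of the state.
- monitor.get_state(): the state, without advancing time (a new reading comes with each control period).
- eyes.read_camera(name): name is "side" or "top"; returns the picture (480x640x3 uint8, red, green, blue); there is no depth.
- eyes.camera_params(name): a dict with "K" (3x3 intrinsics, pixels), "k1" (the pictures are not rectified: a ray, as slopes to the right and down, at radius r is drawn at 1 + k1 r^2 times it, then the intrinsics apply), "R" (3x3) and "t" (3): a world point X has camera coordinates R X + t. Camera axes: x right, y down, z forward; pixel columns grow to the right and rows downward; lengths in m; the calibration is good to about 2 mm. A picture is of the moment at which its call begins. camera_params takes no time and is no camera call.
- ctrl.sign_off(): hands the job in; it is judged then, once.
The state is a dict: "time": time; "qpos": joint angles; "dq": joint speeds; "joint_efforts": joint torques, N m; "eef_pos": TCP position; "tcp_rot": TCP orientation; "contact_force": force on the tool from outside, world axes, zero at the start; "wrist_torque": the same for the moment, N m; "opening": opening from 0.0 (shut) to 1.0 (fully open); "finger_force": force on a finger pad.
Only numpy, scipy, OpenCV 4.12 (cv2) and the standard library are available. Lean on these libraries where they do the work, as an engineer would, in place of code of your own. Each camera call takes 0.05 s, during which the arm holds its last target. There are 200 camera calls.

## Working session

There is one attempt and no reset: what is moved stays moved. The work goes in short steps, Python scripts to look and compute and a shell command to move; the robot and the scene stay as the last step left them, time stands still between calls to the robot, and variables do not carry over. Pictures are saved under pics/ and viewed, at most 10 in all, crops included, and the job is handed in when it is done.

```bash
mkdir -p pics
python3 - <<'E'
from plant import monitor,eyes
import cv2,pickle
print(monitor.get_state())
for n in("side","top"):
    im=eyes.read_camera(n); cv2.imwrite(f"pics/{n}0.png",im[:,:,::-1]); p=eyes.camera_params(n); print(n,p)
E
```

```text
{'time': 0.0, 'qpos': array([ 1.09900955e+00,  2.87181826e-01,  1.57814330e+00,  2.61587793e-05,
        1.27860628e+00, -1.49982925e-01]), 'dq': array([-2.93234658e-04, -6.16168746e-04, -3.24274294e-04,  8.64236298e-04,
        1.45817877e-05,  1.75062467e-04]), 'joint_efforts': array([ 1.81768653e-03, -4.05970252e+01, -2.92631418e+01, -8.43357998e-05,
        5.66227201e-03, -5.36527793e-06]), 'eef_pos': array([0.21313128, 0.63975495, 0.21525469]), 'tcp_rot': array([ 1.60212173e-01,  9.87081907e-01, -1.10948918e-03, -3.69633707e-04]), 'contact_force': array([ 0.00817606, -0.34283788, -0.33005609]), 'wrist_torque': array([ 0.05557462,  0.00252105, -0.02406502]), 'finger_force': 0.0, 'opening': 0.9949598613079648}
side {'K': array([[524.94740248,   0.        , 316.3830129 ],
       [  0.        , 524.94740248, 238.5586443 ],
       [  0.        ,   0.        ,   1.        ]]), 'k1': 0.047286236684462996, 'R': array([[ 0.72163357, -0.69204187,  0.01797342],
       [-0.51507321, -0.55408266, -0.65398164],
       [ 0.46254144,  0.46267748, -0.75629688]]), 't': array([-0.4348141 ,  0.31237486,  0.86349451])}
top {'K': array([[500.36949236,   0.        , 320.04761053],
       [  0.        , 500.36949236, 240.13341681],
       [  0.        ,   0.        ,   1.        ]]), 'k1': -0.12522441906562085, 'R': array([[ 0.00199144, -0.99980236,  0.01978083],
       [-0.98631244, -0.00522518, -0.16480436],
       [ 0.16487514, -0.01918188, -0.9861279 ]]), 't': array([-0.05117478,  0.55208808,  1.2142158 ])}
```

View pics/top0.png

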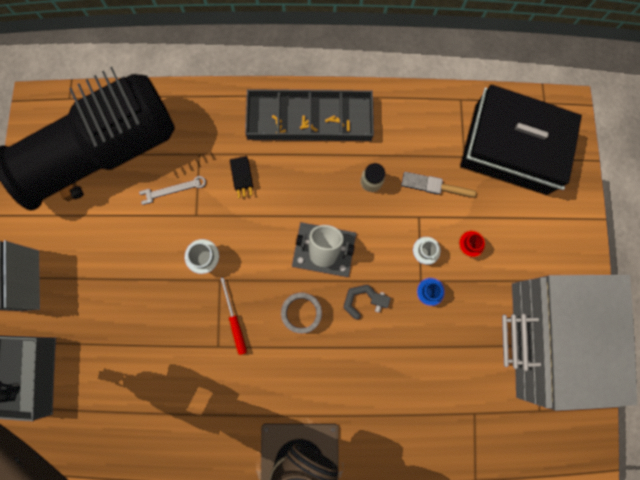

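View pics/side0.png

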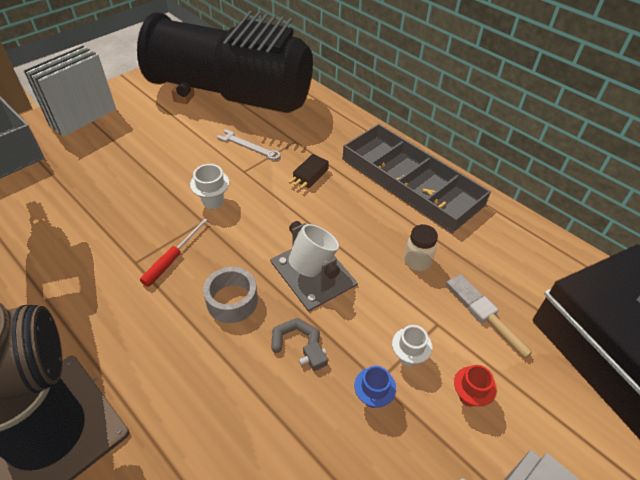

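```bash
cat > tile.py <<'E'
import cv2,numpy as np
def tile(path,items,s,w,ncol):
    ts=[]
    for f,u,v in items:
        im=cv2.imread(f); u0,v0=u-w//2,v-w//2
        c=cv2.resize(im[v0:v0+w,u0:u0+w],None,fx=s,fy=s,interpolation=cv2.INTER_CUBIC)
        for k in range(w):
            if (u0+k)%10==0:
                x=int((k+.5)*s); cv2.line(c,(x,0),(x,6),(0,255,255),1); cv2.putText(c,str(u0+k),(x-10,16),0,.32,(0,255,255),1)
            if (v0+k)%10==0:
                y=int((k+.5)*s); cv2.line(c,(0,y),(6,y),(0,255,255),1); cv2.putText(c,str(v0+k),(8,y+4),0,.32,(0,255,255),1)
        ts.append(c)
    rows=[np.hstack(ts[i:i+ncol]) for i in range(0,len(ts),ncol)]
    cv2.imwrite(path,np.vstack(rows))
E
python3 - <<'E'
from tile import tile
tile("pics/a.png",[("pics/top0.png",201,256),("pics/side0.png",210,188),("pics/top0.png",427,250),("pics/side0.png",412,346)],5,60,2)
tile("pics/b.png",[("pics/top0.png",325,248),("pics/side0.png",314,265)],4,100,2)
E
```

```text
(no output)
```

View pics/a.png

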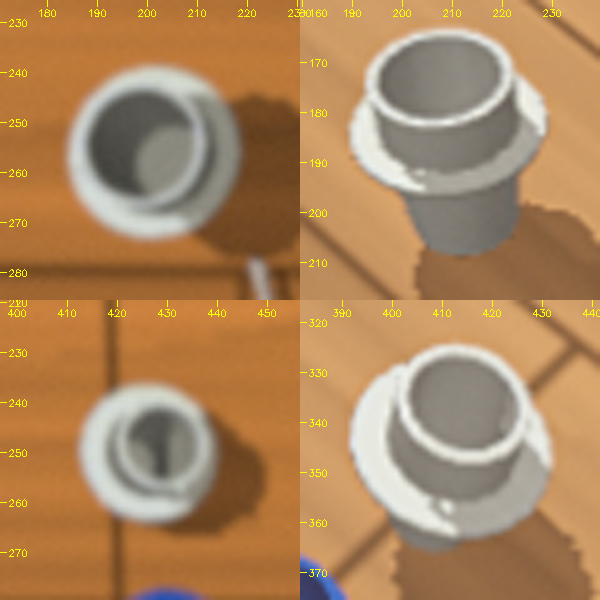

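View pics/b.png

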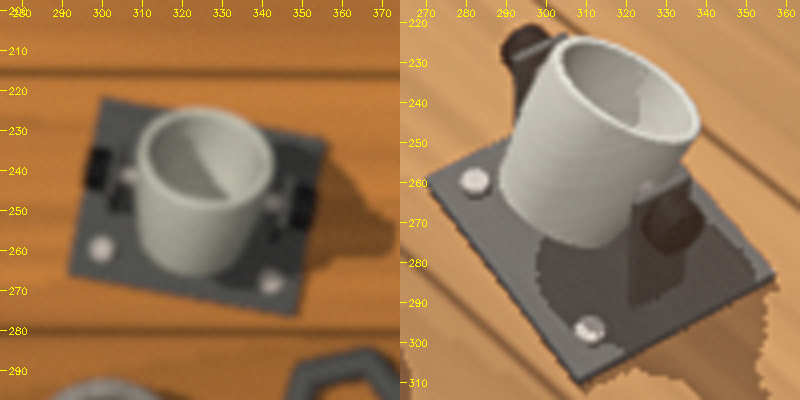

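```bash
cat > fit.py <<'E'
import numpy as np
from plant import eyes
from scipy.optimize import least_squares
P={n:eyes.camera_params(n) for n in("side","top")}
def proj(n,X):
    p=P[n]; c=np.atleast_2d(X)@p["R"].T+p["t"]; s=c[:,:2]/c[:,2:]
    s=s*(1+p["k1"]*(s**2).sum(1,keepdims=True)); return s@p["K"][:2,:2].T+p["K"][:2,2]
T=np.linspace(0,2*np.pi,181)
def bbox(n,c,r,ax=np.array([0,0,1.])):
    e=np.linalg.svd(ax[None])[2][1:]
    q=proj(n,c+r*(np.cos(T)[:,None]*e[0]+np.sin(T)[:,None]*e[1]))
    return np.r_[q[:,0].min(),q[:,0].max(),q[:,1].min(),q[:,1].max()]
def res(obs,c0,ax):
    return np.concatenate([bbox(n,c0+h*ax,r,ax)-np.array(b,float) for n,h,r,b in obs])
def clean(r): return np.nan_to_num(r)
E
cat > run.py <<'E'
from fit import *
N=np.nan; z=np.array([0,0,1.])
mid=[("top",.06,.043,[183.9,218.5,238.7,273.5]),("top",.088,.0315,[187.9,212.3,241.9,267.3]),
("side",.088,.0315,[192.7,222.1,163.5,182.9]),("side",.0575,.043,[189.5,228.7,N,196.3]),("side",0,.024,[N,N,N,208.5])]
sm=[("top",.05,.035,[412.3,439.7,236.1,264.1]),("top",.078,.023,[420.1,439.1,239.9,258.1]),
("side",.078,.023,[401.7,427.3,324.5,348.3]),("side",.0475,.035,[391.5,431.7,N,363.1])]
for name,o,g in(("mid",mid,(.6,.25)),("small",sm,(.6,-.2))):
    for sel in(("top","side"),("top",),("side",)):
        oo=[q for q in o if q[0] in sel]
        s=least_squares(lambda p:clean(res(oo,np.r_[p,0],z)),g); print(name,sel,s.x.round(4),s.fun.round(1) if len(sel)==2 else '')
plate=[("top",(300.25,221.75),(1,1)),("top",(356.25,232.5),(1,-1)),("top",(348.75,276.25),(-1,-1)),("top",(291.75,266.5),(-1,1)),
("side",(270.5,259.5),(-1,1)),("side",(357.25,283.25),(1,-1)),("side",(308.75,309),(-1,-1))]
def pr(p):
    d=np.array([np.cos(p[2]),np.sin(p[2]),0]);l=np.array([-d[1],d[0],0])
    return np.concatenate([proj(n,np.r_[p[:2],.008]+a*.06*d+b*.075*l)[0]-uv for n,uv,(a,b) in plate])
s=least_squares(pr,(.6,0,0));print("plate, lean yaw",s.x,s.fun.round(1))
px=s.x
big=[("top",.03,.0405,[308.5,343,224.3,249.3]),("side",.03,.0405,[302.5,338.8,223.8,250.5])]
ax=lambda yaw,t:np.array([np.sin(t)*np.cos(yaw),np.sin(t)*np.sin(yaw),np.cos(t)])
f=lambda p:np.r_[res(big,np.r_[p[:2],.078],ax(p[3],p[2])),100*(p[3]-px[2])]
s=least_squares(f,(px[0],px[1],.5,px[2]));print("big",s.x,np.degrees(s.x[2:]),s.fun.round(1))
a=ax(s.x[3],s.x[2]);print("axis",a,"rim",np.r_[s.x[:2],.078]+.03*a)
g=lambda p:np.r_[res(big,np.r_[px[:2],.078],ax(px[2],p[0]))]
s=least_squares(g,[.5]);print("plate-tied",np.degrees(s.x),s.fun.round(1))
E
python3 run.py
```

```text
mid ('top', 'side') [0.508  0.2455] [ 0.5  0.2  0.4 -0.1 -1.6 -0.4 -0.   0.3  0.2  0.2 -0.2 -0.   0.3  0.5
  0.   0.6  0.   0.   0.   0.5]
mid ('top',) [0.5083 0.2447] 
mid ('side',) [0.5079 0.2466] 
small ('top', 'side') [ 0.5269 -0.3188] [ 0.7  0.6  0.6 -0.  -0.  -0.7 -0.4 -0.2 -0.9  0.6 -0.2 -0.3  0.   0.1
  0.   0.1]
small ('top',) [ 0.5269 -0.3185] 
small ('side',) [ 0.5269 -0.319 ] 
plate, lean yaw [ 0.53502517 -0.06098634 -0.18073209] [-0.  -0.2  0.5 -0.4  0.   0.9 -0.3  0.  -1.  -0.8  1.3 -0.7 -0.2  0.9]
big [ 0.53466501 -0.05974827  0.59919407 -0.18079475] [ 34.33129127 -10.35877605] [ 0.9 -0.2  0.5 -0.1 -0.3  0.1 -0.4 -0.4 -0. ]
axis [ 0.55478492 -0.10140953  0.82579041] rim [ 0.55130856 -0.06279055  0.10277371]
plate-tied [33.12665619] [ 1.4  0.3  0.3  0.2 -0.1  0.6 -0.2 -0.1]
```

```bash
cat > go.py <<'E'
import numpy as np,sys
from plant import monitor
from scipy.spatial.transform import Rotation as Ro
AX=np.array([.55478,-.10141,.82579]); RIM=np.array([.5513,-.0628,.1028])
Y=np.array([.17983,.98370,0])
def tool(z): z=np.array(z,float); return Ro.from_matrix(np.c_[np.cross(Y,z),Y,z])
DOWN=tool([0,0,-1]); LEAN=tool(-AX/np.linalg.norm(AX))
def to(pos,R=DOWN):
    s=monitor.get_state(); C=Ro.from_quat(s["tcp_rot"])
    print("t",round(s["time"],2),"F",s["contact_force"].round(1),"open",round(s["opening"],3),"grip",round(s["finger_force"],1),"q",s["qpos"].round(2))
    print("pos",s["eef_pos"].round(4),"shift",(C.inv().apply(np.array(pos)-s["eef_pos"])/.4).round(4),"turn",((C.inv()*R).as_rotvec()/np.pi).round(4))
E
python3 -c "
from go import *
to([.508,.2455,.18])"
```

```text
t 0.1 F [0.2 0.3 0.2] open 0.995 grip 0.0 q [ 1.1   0.29  1.58 -0.    1.28 -0.15]
pos [0.2132 0.6398 0.2154] shift [-1.011  -0.7018  0.0896] turn [-0.0007 -0.0001 -0.0449]
```

```bash
python3 -m handwheel '[[-1,-0.7018,0.08,0,0,-0.045,1],[-1,-0.7018,0.08,0,0,-0.045,1],[-1,-0.7018,0.08,0,0,-0.045,1],[-1,-0.7018,0.08,0,0,-0.045,1],[-1,-0.7018,0.08,0,0,-0.045,1],[-1,-0.7018,0.08,0,0,-0.045,1],[-1,-0.7018,0.08,0,0,-0.045,1],[-1,-0.7018,0.08,0,0,-0.045,1],[-1,-0.7018,0.08,0,0,-0.045,1],[-1,-0.7018,0.08,0,0,-0.045,1],[-1,-0.7018,0.08,0,0,-0.045,1]]' 30; python3 -c "
from go import *
to([.508,.2455,.081])"
```

```text
time: 1.48
eef_pos: [0.5033, 0.2486, 0.1845]
tcp_rot: [0.089, 0.996, 0.0, -0.0]
contact_force: [0.1, -0.4, -0.2]
opening: 0.998
finger_force: 0.0
t 1.48 F [ 0.1 -0.4 -0.2] open 0.998 grip 0.0 q [ 0.28  0.07  1.89  0.    1.19 -1.11]
pos [0.5033 0.2486 0.1845] shift [-0.0131 -0.0056  0.2588] turn [ 0.     -0.0001  0.0007]
```

```bash
python3 -m handwheel '[[-0.0131,-0.0056,0,0,0,0,1],[-0.0131,-0.0056,0.1,0,0,0,1],[-0.0131,-0.0056,0.2,0,0,0,1],[-0.0131,-0.0056,0.23,0,0,0,1],[-0.0131,-0.0056,0.25,0,0,0,1],[-0.0131,-0.0056,0.259,0,0,0,1],[-0.0131,-0.0056,0.259,0,0,0,1]]'
python3 - <<'E'
from go import *
to([.508,.2455,.081])
from plant import eyes;import cv2
cv2.imwrite("pics/side1.png",eyes.read_camera("side")[:,:,::-1])
from tile import tile
tile("pics/c.png",[("pics/side1.png",212,160)],6,100,1)
E
```

```text
time: 2.35
eef_pos: [0.5097, 0.2447, 0.0821]
tcp_rot: [0.09, 0.996, 0.0, 0.001]
contact_force: [0.4, -0.1, 0.1]
opening: 1.001
finger_force: 0.0
t 2.35 F [ 0.4 -0.1  0.1] open 1.001 grip 0.0 q [ 0.27  0.2   1.95 -0.    0.99 -1.12]
pos [0.5097 0.2447 0.0821] shift [0.0045 0.0013 0.0028] turn [0.0003 0.0006 0.0002]
```

View pics/c.png

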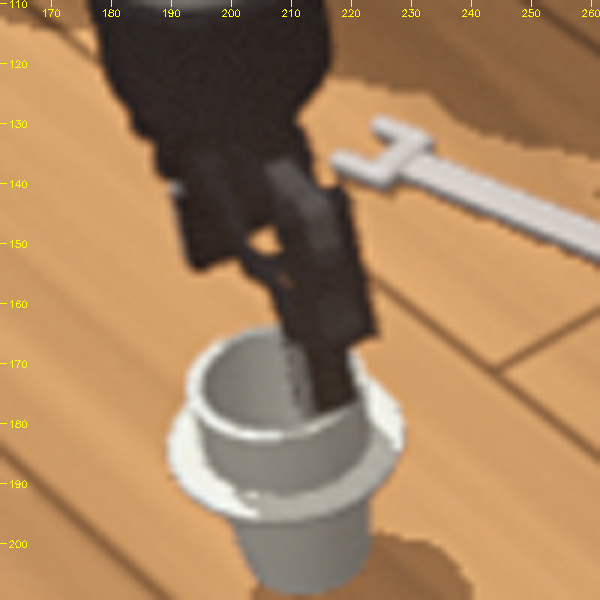

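Run:
```python
from fit import *
c=np.array([.5097,.2447,0]);Y=np.array([.17983,.98370,0])
for s in(-1,1):
  for z in(.063,.076,.09,.11): print(s,z,proj("side",c+s*.0425*Y+[0,0,z]).round(1))
```

```text
-1 0.063 [[218.8 192.6]]
-1 0.076 [[218.1 188.2]]
-1 0.09 [[217.3 183.4]]
-1 0.11 [[216.1 176.5]]
1 0.063 [[201.7 170.3]]
1 0.076 [[200.9 165.9]]
1 0.09 [[199.9 161.1]]
1 0.11 [[198.5 154.1]]
```

```bash
python3 -m handwheel '[[0.0045,0.0013,0.002,0,0,0,1],[0.0045,0.0013,0.002,0,0,0,0.4],[0.0045,0.0013,0.002,0,0,0,0.4],[0.0045,0.0013,0.002,0,0,0,0.4],[0.0045,0.0013,0.002,0,0,0,0.4],[0.0045,0.0013,0.002,0,0,0,0.4]]' 25
python3 - <<'E'
from go import *
to([.508,.2455,.081])
from plant import eyes;import cv2
cv2.imwrite("pics/side2.png",eyes.read_camera("side")[:,:,::-1])
cv2.imwrite("pics/top2.png",eyes.read_camera("top")[:,:,::-1])
from tile import tile
tile("pics/d.png",[("pics/side2.png",207,165),("pics/top2.png",201,256)],5,80,2)
E
```

```text
time: 3.15
eef_pos: [0.5072, 0.2452, 0.0802]
tcp_rot: [0.09, 0.996, -0.0, -0.0]
contact_force: [-0.4, 0.0, 0.5]
opening: 0.697
finger_force: 0.0
t 3.15 F [-0.4  0.   0.5] open 0.697 grip 0.0 q [ 0.27  0.2   1.95  0.    0.99 -1.12]
pos [0.5072 0.2452 0.0802] shift [-0.0018  0.0011 -0.002 ] turn [-0.     -0.      0.0001]
```

View pics/d.png

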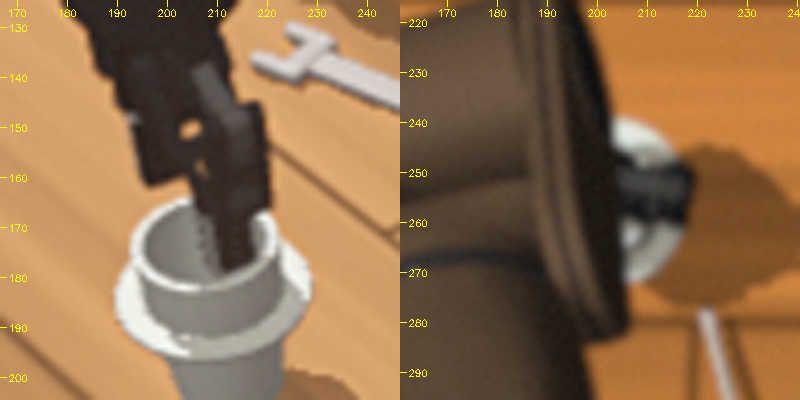

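Run:
```python
from fit import *
c=np.array([.5072,.2452,0]);Y=np.array([.17983,.98370,0]);X=np.array([-.984,.18,0])
for s,w in((-1,.03),(-1,.045),(1,.03)):
  for z in(.063,.08,.1,.12): print(s*w,z,[ (proj("side",c+s*w*Y+a*.011*X+[0,0,z])[0].round(0),proj("top",c+s*w*Y+a*.011*X+[0,0,z])[0].round(0)) for a in(-1,1)])
```

```text
-0.03 0.063 [(array([220., 188.]), array([214., 254.])), (array([211., 191.]), array([212., 263.]))]
-0.03 0.08 [(array([219., 182.]), array([213., 253.])), (array([209., 186.]), array([211., 262.]))]
-0.03 0.1 [(array([218., 175.]), array([211., 252.])), (array([208., 179.]), array([209., 261.]))]
-0.03 0.12 [(array([216., 168.]), array([210., 251.])), (array([207., 172.]), array([208., 260.]))]
-0.045 0.063 [(array([223., 192.]), array([220., 255.])), (array([214., 196.]), array([218., 264.]))]
-0.045 0.08 [(array([222., 186.]), array([219., 254.])), (array([213., 190.]), array([217., 263.]))]
-0.045 0.1 [(array([221., 179.]), array([217., 253.])), (array([211., 183.]), array([215., 262.]))]
-0.045 0.12 [(array([220., 172.]), array([216., 252.])), (array([210., 176.]), array([214., 261.]))]
0.03 0.063 [(array([208., 172.]), array([191., 250.])), (array([199., 176.]), array([189., 258.]))]
0.03 0.08 [(array([207., 166.]), array([189., 249.])), (array([197., 170.]), array([187., 258.]))]
0.03 0.1 [(array([205., 159.]), array([187., 248.])), (array([196., 163.]), array([185., 256.]))]
0.03 0.12 [(array([204., 152.]), array([185., 246.])), (array([195., 156.]), array([183., 255.]))]
```

```bash
python3 -m handwheel '[[-0.0018,0.001,0,0,0,0,1],[-0.0018,0.001,0,0,0,0,1],[-0.0018,0.001,0,0,0,0,1],[-0.0018,0.001,0.01,0,0,0,1],[-0.0018,0.001,0.025,0,0,0,1],[-0.0018,0.001,0.025,0,0,0,1],[-0.0018,0.001,0.025,0,0,0,0.2],[-0.0018,0.001,0.025,0,0,0,0.2],[-0.0018,0.001,0.025,0,0,0,0.2],[-0.0018,0.001,0.025,0,0,0,0.2]]' 25
python3 - <<'E'
from go import *
to([.508,.2455,.07])
E
```

```text
time: 4.5
eef_pos: [0.5081, 0.2455, 0.0703]
tcp_rot: [0.09, 0.996, 0.0, 0.0]
contact_force: [1.2, -0.4, -0.7]
opening: 0.602
finger_force: 0.0
t 4.5 F [ 1.2 -0.4 -0.7] open 0.602 grip 0.0 q [ 0.27  0.21  1.96 -0.    0.97 -1.12]
pos [0.5081 0.2455 0.0703] shift [ 0.0001 -0.      0.0008] turn [0.     0.     0.0001]
```

Run:
```python
from plant import eyes;import cv2
from tile import tile
cv2.imwrite("pics/side3.png",eyes.read_camera("side")[:,:,::-1])
tile("pics/e.png",[("pics/side3.png",200,150)],6,100,1)
```

```text
(no output)
```

View pics/e.png

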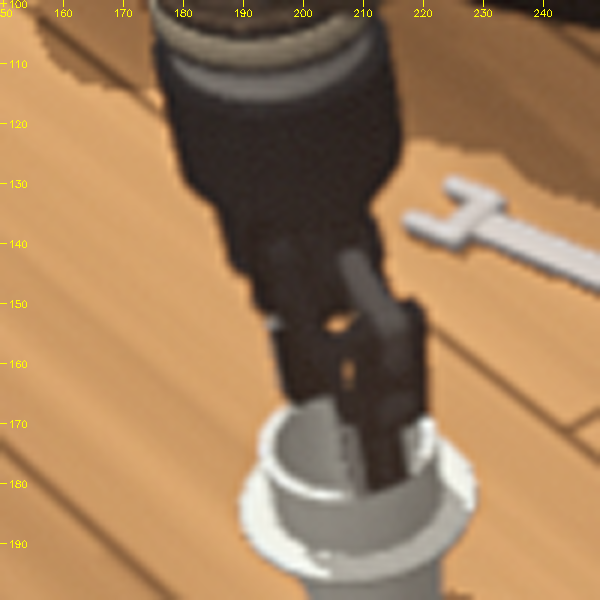

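```bash
python3 -m handwheel '[[0,0,0,0,0,0,1],[0,0,0,0,0,0,1],[0,0,0,0,0,0,1],[0,0,0,0,0,0,1],[0,0,0.01,0,0,0,1],[0,0,0.02,0,0,0,1],[0,0,0.03,0,0,0,1],[0,0,0.0375,0,0,0,1],[0,0,0.0375,0,0,0,1]]' 25
python3 - <<'E'
from go import *
to([.508,.2455,.043])
from plant import eyes;import cv2
from tile import tile
cv2.imwrite("pics/side4.png",eyes.read_camera("side")[:,:,::-1])
cv2.imwrite("pics/top4.png",eyes.read_camera("top")[:,:,::-1])
tile("pics/f.png",[("pics/side4.png",207,170),("pics/top4.png",210,256)],6,66,2)
E
```

```text
time: 5.68
eef_pos: [0.5077, 0.2454, 0.0548]
tcp_rot: [0.09, 0.996, -0.0, -0.0]
contact_force: [-0.2, -0.0, -0.1]
opening: 0.999
finger_force: 0.0
t 5.67 F [-0.2 -0.  -0.1] open 0.999 grip 0.0 q [ 0.27  0.24  1.96 -0.    0.95 -1.12]
pos [0.5077 0.2454 0.0548] shift [-0.0007  0.0004  0.0294] turn [-0.0001 -0.0002  0.0001]
```

View pics/f.png

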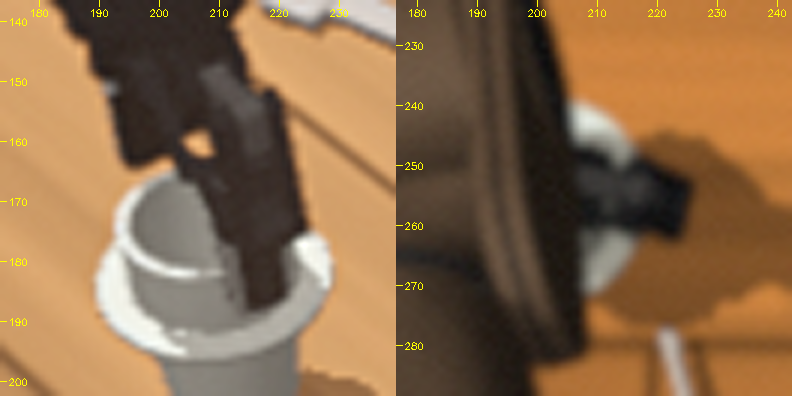

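```bash
python3 -m handwheel '[[-0.0007,0,0.012,0,0,0,1],[-0.0007,0,0.024,0,0,0,1],[-0.0007,0,0.024,0,0,0,1],[-0.0007,0,0.024,0,0,0,0],[-0.0007,0,0.024,0,0,0,0],[-0.0007,0,0.024,0,0,0,0],[-0.0007,0,0.024,0,0,0,0],[-0.0007,0,0.024,0,0,0,0],[-0.0007,0,0.024,0,0,0,0]]' 40
python3 - <<'E'
from go import *
to([.508,.2455,.20])
E
```

```text
time: 6.9
eef_pos: [0.5088, 0.2456, 0.0461]
tcp_rot: [0.09, 0.996, 0.0, 0.001]
contact_force: [-0.6, 0.9, 4.2]
opening: 0.721
finger_force: 43.9
t 6.9 F [-0.6  0.9  4.2] open 0.721 grip 43.9 q [ 0.27  0.25  1.96  0.    0.93 -1.12]
pos [0.5088 0.2456 0.0461] shift [ 1.400e-03 -3.000e-04 -3.847e-01] turn [0.0002 0.0003 0.0001]
```

```bash
python3 -m handwheel '[[0,0,-0.03,0,0,0,0],[0,0,-0.15,0,0,0,0],[0,0,-0.3,0,0,0,0],[0,0,-0.4,0,0,0,0],[0,0,-0.4,0,0,0,0],[0,0,-0.4,0,0,0,0]]'
python3 - <<'E'
from go import *
print(RIM+AX*.081)
to(RIM+AX*.081+[0,0,.03],LEAN)
E
```

```text
time: 7.65
eef_pos: [0.507, 0.245, 0.2039]
tcp_rot: [0.09, 0.996, -0.001, -0.001]
contact_force: [-0.0, -0.2, -2.1]
opening: 0.716
finger_force: 44.4
[ 0.59623718 -0.07101421  0.16968899]
t 7.65 F [-0.  -0.2 -2.1] open 0.716 grip 44.4 q [ 0.27  0.05  1.87 -0.    1.23 -1.12]
pos [0.507  0.245  0.2039] shift [-0.3612 -0.7372  0.0106] turn [-0.0005  0.1898 -0.    ]
```

```bash
python3 -m handwheel '[[-0.03,-0.06,0,0,0.01,0,0],[-0.09,-0.18,0,0,0.03,0,0],[-0.15,-0.31,0,0,0.06,0,0],[-0.21,-0.43,0.0,0,0.1,0,0],[-0.27,-0.55,0.01,0,0.14,0,0],[-0.33,-0.67,0.01,0,0.17,0,0],[-0.355,-0.725,0.01,0,0.185,0,0],[-0.361,-0.737,0.01,0,0.19,0,0],[-0.361,-0.737,0.01,0,0.19,0,0],[-0.361,-0.737,0.01,0,0.19,0,0],[-0.361,-0.737,0.01,0,0.19,0,0]]'
python3 - <<'E'
from go import *
to(RIM+AX*.081,LEAN)
from plant import eyes;import cv2
from tile import tile
for n in("side","top"): cv2.imwrite(f"pics/{n}5.png",eyes.read_camera(n)[:,:,::-1])
E
```

```text
time: 9.02
eef_pos: [0.5972, -0.0692, 0.2022]
tcp_rot: [0.085, 0.952, 0.026, -0.292]
contact_force: [0.5, -0.3, -0.8]
opening: 0.719
finger_force: 44.4
t 9.03 F [ 0.5 -0.3 -0.8] open 0.719 grip 44.4 q [-0.26  0.49  1.42 -0.05  1.83 -1.65]
pos [ 0.5972 -0.0692  0.2022] shift [-0.0444 -0.0049  0.0683] turn [-0.0004  0.001   0.0006]
```

```bash
cat > ov.py <<'E'
from fit import *
from go import AX,RIM
import cv2
def circ(c,r,a):
    e=np.linalg.svd(a[None])[2][1:]; return c+r*(np.cos(T)[:,None]*e[0]+np.sin(T)[:,None]*e[1])
def overlay(path,items,s,w,circs):
    rows=[]
    for n,f,u,v in items:
        im=cv2.imread(f);u0,v0=u-w//2,v-w//2
        c=cv2.resize(im[v0:v0+w,u0:u0+w],None,fx=s,fy=s,interpolation=cv2.INTER_CUBIC); o=c.copy()
        for X,col in circs: cv2.polylines(o,[np.int32((proj(n,X)-[u0,v0]+.5)*s)],False,col,1)
        for k in range(w):
            if (u0+k)%10==0: cv2.putText(c,str(u0+k),(int((k+.5)*s)-10,10),0,.32,(0,255,255),1)
            if (v0+k)%10==0: cv2.putText(c,str(v0+k),(0,int((k+.5)*s)+4),0,.32,(0,255,255),1)
        rows.append(np.hstack([c,o]))
    cv2.imwrite(path,np.vstack(rows))
E
python3 - <<'E'
from ov import *
a=AX/np.linalg.norm(AX); col=np.array([.5972,-.0692,.2022])+.0089*a
C=[(circ(col+h*a,r,a),k) for h,r,k in((0,.043,(0,0,255)),(.005,.043,(0,0,255)),(.033,.0315,(0,255,0)),(-.055,.024,(255,0,0)))]+[(circ(RIM,.0405,a),(255,0,255))]
it=[]
for n in("side","top"):
    u,v=proj(n,col-.02*a)[0].astype(int); it.append((n,f"pics/{n}5.png",u,v))
overlay("pics/g.png",it,4,74,C)
E
```

```text
(no output)
```

View pics/g.png

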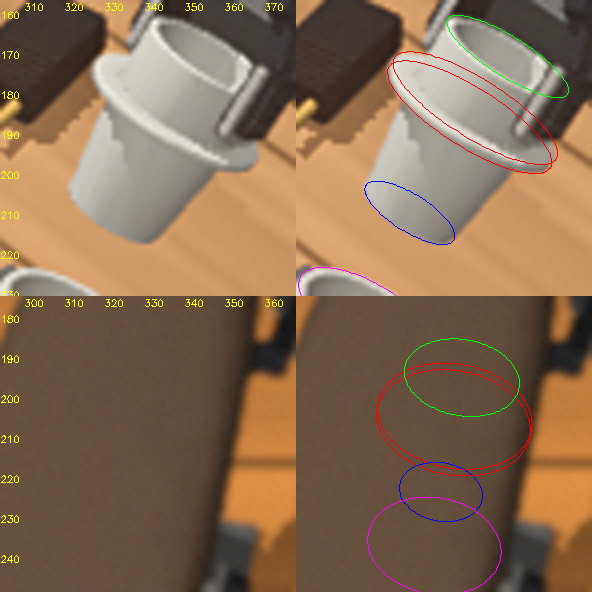

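```bash
python3 -m handwheel '[[-0.022,-0.003,0.034,0,0.001,0,0],[-0.0444,-0.005,0.068,0,0.001,0,0],[-0.0444,-0.005,0.068,0,0.001,0,0],[-0.0444,-0.005,0.1,0,0.001,0,0],[-0.0444,-0.005,0.13,0,0.001,0,0],[-0.0444,-0.005,0.16,0,0.001,0,0],[-0.0444,-0.005,0.19,0,0.001,0,0],[-0.0444,-0.005,0.22,0,0.001,0,0],[-0.0444,-0.005,0.24,0,0.001,0,0],[-0.0444,-0.005,0.25,0,0.001,0,0],[-0.0444,-0.005,0.25,0,0.001,0,0]]'
python3 - <<'E'
from go import *
to(RIM-AX*.0089,LEAN)
E
```

```text
time: 10.5
eef_pos: [0.5561, -0.065, 0.1088]
tcp_rot: [0.086, 0.951, 0.027, -0.294]
contact_force: [0.2, -1.4, -1.5]
opening: 0.718
finger_force: 44.4
t 10.5 F [ 0.2 -1.4 -1.5] open 0.718 grip 44.4 q [-0.27  0.51  1.58 -0.05  1.65 -1.65]
pos [ 0.5561 -0.065   0.1088] shift [0.0021 0.0033 0.042 ] turn [-0.0001 -0.0003  0.0001]
```

```bash
python3 -m handwheel '[[0.002,0.003,0.01,0,0,0,0],[0.002,0.003,0.02,0,0,0,0],[0.002,0.003,0.028,0,0,0,0],[0.002,0.003,0.035,0,0,0,0],[0.002,0.003,0.035,0,0,0,0]]'
python3 - <<'E'
from go import *
to(RIM-AX*.0089,LEAN)
E
```

```text
time: 11.12
eef_pos: [0.5477, -0.0623, 0.0976]
tcp_rot: [0.086, 0.951, 0.027, -0.295]
contact_force: [-0.4, -0.4, -2.0]
opening: 0.715
finger_force: 44.4
t 11.12 F [-0.4 -0.4 -2. ] open 0.715 grip 44.4 q [-0.27  0.5   1.61 -0.05  1.63 -1.65]
pos [ 0.5477 -0.0623  0.0976] shift [-0.0001  0.0003  0.0064] turn [-0.0001 -0.0005  0.0001]
```

```bash
python3 -m handwheel '[[0,0,0.004,0,0,0,0],[0,0,0.007,0,0,0,0],[0,0,0.009,0,0,0,0],[0,0,0.009,0,0,0,0]]'
python3 - <<'E'
from go import *
to(RIM-AX*.0089,LEAN)
E
```

```text
time: 11.62
eef_pos: [0.547, -0.0622, 0.0964]
tcp_rot: [0.086, 0.952, 0.026, -0.293]
contact_force: [1.4, 0.9, 4.9]
opening: 0.718
finger_force: 45.0
t 11.62 F [1.4 0.9 4.9] open 0.718 grip 45.0 q [-0.27  0.5   1.62 -0.05  1.62 -1.65]
pos [ 0.547  -0.0622  0.0964] shift [-0.0001  0.0004  0.0029] turn [-0.0002  0.0004  0.    ]
```

```bash
python3 -m handwheel '[[0,0,0.004,0,0,0,0],[0,0,0.006,0,0,0,0],[0,0,0.006,0,0,0,0]]'
python3 - <<'E'
from go import *
to(RIM-AX*.0089,LEAN)
E
```

```text
time: 12.0
eef_pos: [0.5467, -0.0622, 0.0962]
tcp_rot: [0.086, 0.952, 0.026, -0.292]
contact_force: [2.9, 1.1, 9.6]
opening: 0.717
finger_force: 45.4
t 12.0 F [2.9 1.1 9.6] open 0.717 grip 45.4 q [-0.27  0.5   1.62 -0.05  1.62 -1.65]
pos [ 0.5467 -0.0622  0.0962] shift [-0.0002  0.0005  0.0022] turn [-0.0003  0.0012 -0.    ]
```

```bash
python3 -m handwheel '[[0,0,-0.003,0,0,0,0.5],[0,0,-0.003,0,0,0,0.7],[0,0,-0.003,0,0,0,1],[0,0,-0.003,0,0,0,1],[0,0,-0.003,0,0,0,1],[0,0,-0.003,0,0,0,1],[0,0,-0.03,0,0,0,1],[0,0,-0.06,0,0,0,1],[0,0,-0.12,0,0,0,1],[0,0,-0.2,0,0,0,1],[0,0,-0.25,0,0,0,1],[0,0,-0.25,0,0,0,1]]'
python3 - <<'E'
from go import *
to([.5269,-.3188,.2],DOWN)
E
```

```text
time: 13.5
eef_pos: [0.6022, -0.0723, 0.1779]
tcp_rot: [0.086, 0.952, 0.026, -0.292]
contact_force: [-1.4, 0.5, 0.1]
opening: 1.0
finger_force: 0.0
t 13.5 F [-1.4  0.5  0.1] open 1.0 grip 0.0 q [-0.27  0.52  1.42 -0.05  1.79 -1.65]
pos [ 0.6022 -0.0723  0.1779] shift [ 0.0925 -0.6399 -0.0038] turn [-2.000e-04 -1.893e-01  1.000e-04]
```

```bash
python3 -m handwheel '[[0,0,-0.04,0,0,0,1],[0.01,-0.1,-0.04,0,-0.03,0,1],[0.03,-0.22,-0.03,0,-0.07,0,1],[0.05,-0.34,-0.02,0,-0.11,0,1],[0.07,-0.46,-0.01,0,-0.15,0,1],[0.09,-0.58,0,0,-0.18,0,1],[0.0925,-0.64,-0.004,0,-0.189,0,1],[0.0925,-0.64,-0.004,0,-0.189,0,1],[0.0925,-0.64,-0.004,0,-0.189,0,1],[0.0925,-0.64,-0.004,0,-0.189,0,1]]'
python3 - <<'E'
from go import *
to([.5269,-.3188,.04],DOWN)
from plant import eyes;import cv2
for n in("side","top"): cv2.imwrite(f"pics/{n}6.png",eyes.read_camera(n)[:,:,::-1])
E
```

```text
time: 14.75
eef_pos: [0.5257, -0.3171, 0.1973]
tcp_rot: [0.089, 0.996, 0.001, -0.004]
contact_force: [-0.3, 0.2, -0.6]
opening: 1.001
finger_force: 0.0
t 14.75 F [-0.3  0.2 -0.6] open 1.001 grip 0.0 q [-0.71  0.17  1.75 -0.    1.23 -2.1 ]
pos [ 0.5257 -0.3171  0.1973] shift [-0.0066 -0.0039  0.3931] turn [ 0.0002 -0.0023  0.0007]
```

```bash
python3 -m handwheel '[[-0.0066,-0.004,0.05,0,-0.0023,0,1],[-0.0066,-0.004,0.15,0,-0.0023,0,1],[-0.0066,-0.004,0.22,0,-0.0023,0,1],[-0.0066,-0.004,0.27,0,-0.0023,0,1],[-0.0066,-0.004,0.3,0,-0.0023,0,1],[-0.0066,-0.004,0.33,0,-0.0023,0,1],[-0.0066,-0.004,0.33,0,-0.0023,0,1]]'
cat > edge.py <<'E'
from ov import *
from scipy.optimize import differential_evolution
def grad(f):
    g=cv2.GaussianBlur(cv2.imread(f,0).astype(np.float32),(0,0),1.0); return cv2.Sobel(g,5,1,0)/8,cv2.Sobel(g,5,0,1)/8
def fitcup(files,base,rings,axis=AX,span=((-.006,.006),(-.006,.006),(-.005,.015),(-.1,.1),(-.1,.1))):
    G={n:grad(f) for n,f in files.items()}; a0=axis/np.linalg.norm(axis); e=np.linalg.svd(a0[None])[2][1:]
    def pose(p):
        a=a0+p[3]*e[0]+p[4]*e[1]; return base+p[0]*e[0]+p[1]*e[1]+p[2]*a0,a/np.linalg.norm(a)
    def cost(p):
        c,a=pose(p); s=0
        for n,(gx,gy) in G.items():
            for h,r in rings:
                q=proj(n,circ(c+h*a,r,a)); t=np.gradient(q,axis=0); t/=np.linalg.norm(t,axis=1,keepdims=True)
                m=q.astype(np.float32)
                vx=cv2.remap(gx,m[:,0],m[:,1],1)[:,0]; vy=cv2.remap(gy,m[:,0],m[:,1],1)[:,0]
                s-=np.minimum(abs(vx*t[:,1]-vy*t[:,0]),12).mean()
        return s
    r=differential_evolution(cost,span,seed=0,maxiter=150,popsize=12,tol=1e-6); c,a=pose(r.x)
    d=c-base; print("base",c.round(4),"offset world",d.round(4),"along axis",round(float(d@a0),4),"tiltdeg",np.degrees(r.x[3:]).round(1),"score",round(-r.fun,2),"at nominal",round(-cost(np.zeros(5)),2)); return c,a
E
python3 - <<'E'
from edge import *
a=AX/np.linalg.norm(AX)
f={n:f"pics/{n}6.png" for n in("side","top")}
M=((.033,.0315),(.033,.0275),(.005,.043),(0,.043))
fitcup(f,RIM,M)
for n in f: fitcup({n:f[n]},RIM,M)
# sanity: big rim in pics0
fitcup({n:f"pics/{n}0.png" for n in f},RIM,((0,.0405),(0,.0355)))
from go import *
to([.5269,-.3188,.039],DOWN)
E
```

```text
time: 15.72
eef_pos: [0.5264, -0.32, 0.065]
tcp_rot: [0.09, 0.996, 0.0, 0.0]
contact_force: [0.5, 0.2, 0.2]
opening: 0.999
finger_force: 0.0
base [ 0.5526 -0.0637  0.1044] offset world [ 0.0013 -0.0009  0.0016] along axis 0.0021 tiltdeg [-1.9  1.7] score 71.47 at nominal 66.77
base [ 0.5559 -0.0602  0.0991] offset world [ 0.0046  0.0026 -0.0037] along axis -0.0008 tiltdeg [-1.8  1.7] score 33.49 at nominal 31.8
base [ 0.5517 -0.0626  0.114 ] offset world [0.0004 0.0002 0.0112] along axis 0.0094 tiltdeg [-4.8  2.7] score 38.85 at nominal 34.97
base [ 0.5506 -0.0673  0.1033] offset world [-0.0007 -0.0045  0.0005] along axis 0.0005 tiltdeg [ 1.7 -1.2] score 38.9 at nominal 35.7
t 15.72 F [0.5 0.2 0.2] open 0.999 grip 0.0 q [-0.71  0.32  1.83  0.    0.99 -2.1 ]
pos [ 0.5264 -0.32    0.065 ] shift [-0.0006  0.0032  0.0651] turn [0.0002 0.     0.0001]
```

```bash
python3 -m handwheel '[[-0.0006,0.003,0.02,0,0,0,1],[-0.0006,0.003,0.04,0,0,0,1],[-0.0006,0.003,0.055,0,0,0,1],[-0.0006,0.003,0.065,0,0,0,1],[-0.0006,0.003,0.065,0,0,0,1]]'
python3 - <<'E'
from go import *
to([.5269,-.3188,.039],DOWN)
E
python3 -m handwheel '[[0,0,0,0,0,0,-0.5],[0,0,0,0,0,0,-0.5],[0,0,0,0,0,0,-0.5],[0,0,0,0,0,0,-0.5],[0,0,0,0,0,0,-0.5],[0,0,0,0,0,0,-0.5],[0,0,0,0,0,0,-0.5],[0,0,0,0,0,0,-0.5]]' 35;python3 - <<'E'
from go import *
to([.5269,-.3188,.2],DOWN)
E
```

```text
time: 16.35
eef_pos: [0.5269, -0.3189, 0.0391]
tcp_rot: [0.09, 0.996, 0.0, 0.0]
contact_force: [0.8, -0.3, 0.3]
opening: 0.996
finger_force: 0.0
t 16.35 F [ 0.8 -0.3  0.3] open 0.996 grip 0.0 q [-0.71  0.36  1.84  0.    0.95 -2.1 ]
pos [ 0.5269 -0.3189  0.0391] shift [-0.      0.0003  0.0003] turn [0.0001 0.0001 0.0001]
time: 17.35
eef_pos: [0.5275, -0.3194, 0.0402]
tcp_rot: [0.09, 0.996, -0.0, 0.001]
contact_force: [-1.4, 0.5, 5.2]
opening: 0.527
finger_force: 36.3
t 17.35 F [-1.4  0.5  5.2] open 0.527 grip 36.3 q [-0.71  0.36  1.84  0.    0.95 -2.1 ]
pos [ 0.5275 -0.3194  0.0402] shift [ 0.001   0.001  -0.3994] turn [-0.0002  0.0006  0.0001]
```

```bash
python3 -m handwheel '[[0,0,-0.03,0,0,0,-0.5],[0,0,-0.15,0,0,0,-0.5],[0,0,-0.3,0,0,0,-0.5],[0,0,-0.42,0,0,0,-0.5],[0,0,-0.45,0,0,0,-0.5],[0,0,-0.45,0,0,0,-0.5]]'
python3 - <<'E'
from edge import *
f={n:f"pics/{n}6.png" for n in("side","top")}
S=((-.007,.007),(-.007,.007),(-.004,.006),(-.001,.001),(-.001,.001))
from go import LEAN
for M in(((.033,.0315),(.033,.0275)),((.005,.043),(0,.043)),((.033,.0315),(.033,.0275),(.005,.043),(0,.043))):
  for k in("top","side",None):
    c,_=fitcup({n:f[n] for n in f if k in(n,None)},RIM,M,span=S); print("   tool-frame offset mm",(LEAN.inv().apply(c-RIM)*1e3).round(1))
print("big rim before"); c,_=fitcup({n:f"pics/{n}0.png" for n in f},RIM,((0,.0405),(0,.0355)),span=S);print((LEAN.inv().apply(c-RIM)*1e3).round(1))
from go import *
a=AX/np.linalg.norm(AX); to(RIM+AX*(.033+.09-.0048),LEAN)
E
```

```text
time: 18.1
eef_pos: [0.5266, -0.3189, 0.2192]
tcp_rot: [0.09, 0.996, 0.0, 0.0]
contact_force: [-0.1, -0.1, -1.3]
opening: 0.529
finger_force: 36.1
base [ 0.5538 -0.0664  0.0959] offset world [ 0.0025 -0.0036 -0.0069] along axis -0.0039 tiltdeg [-0.  0.] score 21.46 at nominal 17.66
   tool-frame offset mm [-6.5 -3.1  3.9]
base [ 0.5555 -0.0616  0.0964] offset world [ 0.0042  0.0012 -0.0064] along axis -0.0031 tiltdeg [ 0.1 -0. ] score 19.48 at nominal 17.54
   tool-frame offset mm [-6.8  1.9  3.1]
base [ 0.5525 -0.0656  0.1016] offset world [ 0.0012 -0.0028 -0.0012] along axis -0.0001 tiltdeg [ 0.1 -0. ] score 40.4 at nominal 35.2
   tool-frame offset mm [-2.1 -2.6  0.1]
base [ 0.5515 -0.0608  0.11  ] offset world [0.0002 0.002  0.0072] along axis 0.0059 tiltdeg [-0.   0.1] score 17.61 at nominal 17.31
   tool-frame offset mm [ 4.2  2.  -5.9]
base [ 0.5572 -0.0593  0.0989] offset world [ 0.0059  0.0035 -0.0039] along axis -0.0003 tiltdeg [0. 0.] score 15.14 at nominal 14.26
   tool-frame offset mm [-6.5  4.5  0.3]
base [ 0.5524 -0.0611  0.1062] offset world [0.0011 0.0017 0.0034] alo
[... 289 characters left out ...]
5475 -0.0673  0.1098] offset world [-0.0038 -0.0045  0.007 ] along axis 0.0041 tiltdeg [-0.   0.1] score 32.85 at nominal 31.8
   tool-frame offset mm [ 6.4 -5.1 -4.1]
base [ 0.5518 -0.0647  0.1044] offset world [ 0.0005 -0.0019  0.0016] along axis 0.0018 tiltdeg [-0.1  0.1] score 69.89 at nominal 66.77
   tool-frame offset mm [ 0.2 -1.8 -1.8]
big rim before
base [ 0.5504 -0.0672  0.1025] offset world [-0.0009 -0.0044 -0.0003] along axis -0.0003 tiltdeg [ 0.  -0.1] score 38.42 at nominal 35.7
[-0.1 -4.5  0.3]
t 18.1 F [-0.1 -0.1 -1.3] open 0.529 grip 36.1 q [-0.71  0.16  1.73  0.    1.26 -2.1 ]
pos [ 0.5266 -0.3189  0.2192] shift [-0.1125  0.6408  0.0471] turn [0.000e+00 1.909e-01 1.000e-04]
```

Run:
```python
from ov import *
a=AX/np.linalg.norm(AX)
C=[(circ(RIM+h*a,r,a),k) for h,r,k in((0,.043,(0,0,255)),(.033,.0315,(0,255,0)),(.033,.0275,(0,255,0)))]
it=[]
for n in("side","top"):
    u,v=proj(n,RIM)[0].astype(int); it.append((n,f"pics/{n}6.png",u,v))
overlay("pics/h.png",it,5,60,C)
for n in("side","top"): print(n,[bbox(n,RIM+h*a,r,a).round(1) for h,r in((.033,.0315),(.005,.043),(0,.043))], [x for x in it if x[0]==n])
```

```text
side [array([314.7, 343.5, 212.9, 233.6]), array([302.3, 341.3, 220.6, 249. ]), array([301. , 340. , 222.6, 251. ])] [('side', 'pics/side6.png', np.int64(320), np.int64(236))]
top [array([314.7, 341.2, 217.7, 236.8]), array([308.6, 344.1, 222.6, 248.6]), array([308.4, 343.8, 224. , 250. ])] [('top', 'pics/top6.png', np.int64(326), np.int64(236))]
```

View pics/h.png

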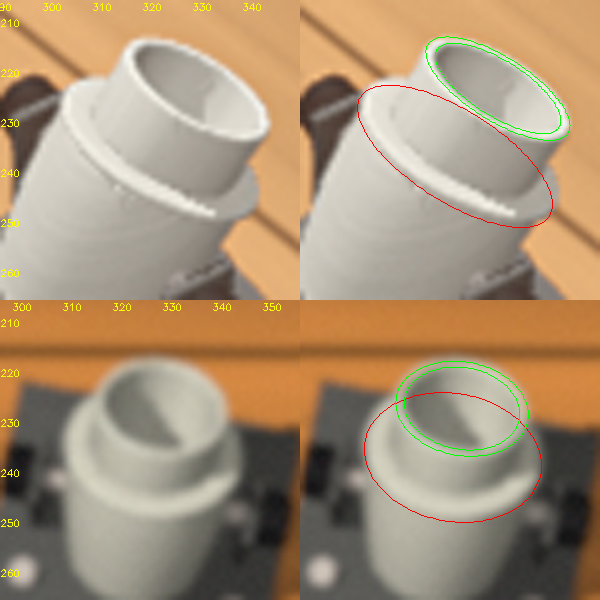

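```bash
python3 -m handwheel '[[-0.01,0.05,0,0,0.01,0,-0.5],[-0.03,0.17,0,0,0.03,0,-0.5],[-0.05,0.29,0,0,0.07,0,-0.5],[-0.07,0.41,0,0,0.11,0,-0.5],[-0.09,0.53,0,0,0.15,0,-0.5],[-0.11,0.61,0.02,0,0.18,0,-0.5],[-0.113,0.641,0.03,0,0.19,0,-0.5],[-0.113,0.641,0.047,0,0.191,0,-0.5],[-0.113,0.641,0.047,0,0.191,0,-0.5],[-0.113,0.641,0.047,0,0.191,0,-0.5]]'
python3 - <<'E'
from go import *
to(RIM+[.0005,0,0]+AX*(.033+.012-.0048),LEAN)
E
```

```text
time: 19.35
eef_pos: [0.6171, -0.0762, 0.2017]
tcp_rot: [0.087, 0.952, 0.027, -0.293]
contact_force: [0.4, 0.3, -0.8]
opening: 0.525
finger_force: 36.2
t 19.35 F [ 0.4  0.3 -0.8] open 0.525 grip 36.2 q [-0.27  0.54  1.36 -0.05  1.84 -1.65]
pos [ 0.6171 -0.0762  0.2017] shift [-0.0016  0.0036  0.1976] turn [ 0.0002  0.0005 -0.0004]
```

```bash
python3 -m handwheel '[[-0.0016,0.0036,0.01,0,0,0,-0.5],[-0.0016,0.0036,0.04,0,0,0,-0.5],[-0.0016,0.0036,0.07,0,0,0,-0.5],[-0.0016,0.0036,0.1,0,0,0,-0.5],[-0.0016,0.0036,0.13,0,0,0,-0.5],[-0.0016,0.0036,0.155,0,0,0,-0.5],[-0.0016,0.0036,0.175,0,0,0,-0.5],[-0.0016,0.0036,0.19,0,0,0,-0.5],[-0.0016,0.0036,0.1976,0,0,0,-0.5],[-0.0016,0.0036,0.1976,0,0,0,-0.5]]'
python3 - <<'E'
from go import *
to(RIM+[.0005,0,0]+AX*(.033-.0048),LEAN)
E
```

```text
time: 20.6
eef_pos: [0.5744, -0.0657, 0.1353]
tcp_rot: [0.086, 0.952, 0.027, -0.294]
contact_force: [0.2, -0.6, -1.0]
opening: 0.525
finger_force: 36.2
t 20.6 F [ 0.2 -0.6 -1. ] open 0.525 grip 36.2 q [-0.27  0.51  1.52 -0.05  1.71 -1.65]
pos [ 0.5744 -0.0657  0.1353] shift [ 0.0012 -0.0031  0.0285] turn [-0.0001  0.0001  0.0001]
```

```bash
python3 -m handwheel '[[0.0012,-0.003,0.008,0,0,0,-0.5],[0.0012,-0.003,0.015,0,0,0,-0.5],[0.0012,-0.003,0.02,0,0,0,-0.5],[0.0012,-0.003,0.024,0,0,0,-0.5],[0.0012,-0.003,0.024,0,0,0,-0.5]]'
python3 - <<'E'
from go import *
to(RIM+[.0005,0,0]+AX*(.033-.0048),LEAN)
E
```

```text
time: 21.22
eef_pos: [0.5683, -0.0657, 0.1274]
tcp_rot: [0.086, 0.952, 0.027, -0.294]
contact_force: [-0.3, 0.4, -0.1]
opening: 0.522
finger_force: 36.2
t 21.23 F [-0.3  0.4 -0.1] open 0.522 grip 36.2 q [-0.27  0.51  1.54 -0.05  1.69 -1.65]
pos [ 0.5683 -0.0657  0.1274] shift [-0.0001 -0.0003  0.004 ] turn [-0.0001 -0.      0.0001]
```

```bash
python3 -m handwheel '[[0,0,0.003,0,0,0,-0.5],[0,0,0.005,0,0,0,-0.5],[0,0,0.007,0,0,0,-0.5],[0,0,0.007,0,0,0,-0.5]]'
python3 - <<'E'
from go import *
to(RIM+[.0005,0,0]+AX*(.033-.0048),LEAN)
E
```

```text
time: 21.72
eef_pos: [0.5677, -0.0656, 0.1267]
tcp_rot: [0.086, 0.952, 0.026, -0.293]
contact_force: [1.2, -0.6, 6.3]
opening: 0.522
finger_force: 36.6
t 21.73 F [ 1.2 -0.6  6.3] open 0.522 grip 36.6 q [-0.27  0.51  1.55 -0.05  1.69 -1.65]
pos [ 0.5677 -0.0656  0.1267] shift [-0.0004 -0.0002  0.0017] turn [-0.0001  0.0007  0.0001]
```

```bash
python3 -m handwheel '[[0,0,0.004,0,0,0,-0.5],[0,0,0.004,0,0,0,-0.5],[0,0,-0.003,0,0,0,0.1],[0,0,-0.003,0,0,0,0.3],[0,0,-0.003,0,0,0,0.8],[0,0,-0.003,0,0,0,0.8],[0,0,-0.003,0,0,0,0.8],[0,0,-0.003,0,0,0,0.8]]'; python3 -c "
from go import *
to(RIM,LEAN)"; python3 -m handwheel '[[0,0,-0.03,0,0,0,0.8],[0,0,-0.06,0,0,0,0.8],[0,0,-0.12,0,0,0,0.8],[0,0,-0.2,0,0,0,0.8],[0,0,-0.3,0,0,0,0.8],[0.1,-0.1,-0.35,0,0,0,0.8],[0.1,-0.25,-0.35,0,0,0,0.8],[0.1,-0.4,-0.35,0,0,0,0.8],[0.1,-0.55,-0.35,0,0,0,0.8],[0.1,-0.7,-0.35,0,0,0,0.8],[0.1,-0.7,-0.35,0,0,0,0.8]]'
python3 - <<'E'
from edge import *
from plant import eyes
a=AX/np.linalg.norm(AX); B=RIM+.033*a
f={}
for n in("side","top"):
    f[n]=f"pics/{n}9.png"; cv2.imwrite(f[n],eyes.read_camera(n)[:,:,::-1])
fitcup(f,B,((.033,.023),(.005,.035),(0,.035)))
# bright-on-wood silhouette: topmost/rightmost cup pixels vs model
for n in f:
    hsv=cv2.cvtColor(cv2.imread(f[n]),cv2.COLOR_BGR2HSV); m=((hsv[...,1]<60)&(hsv[...,2]>90)).astype(np.uint8)
    u,v=proj(n,RIM)[0].astype(int); k,lab,st,_=cv2.connectedComponentsWithStats(m); w=lab[v-40:v+10,u-40:u+40]; i=np.bincount(w[w>0]).argmax()
    ys,xs=np.where(lab==i); print(n,"cup blob u",xs.min(),xs.max(),"v",ys.min(),ys.max(),"model rim",bbox(n,B+.033*a,.023,a).round(1),"collar",bbox(n,B,.035,a).round(1))
E
```

```text
time: 22.72
eef_pos: [0.5675, -0.0656, 0.1261]
tcp_rot: [0.086, 0.952, 0.027, -0.294]
contact_force: [0.2, 0.2, -1.1]
opening: 0.902
finger_force: 0.0
t 22.73 F [ 0.2  0.2 -1.1] open 0.902 grip 0.0 q [-0.27  0.51  1.55 -0.05  1.69 -1.65]
pos [ 0.5675 -0.0656  0.1261] shift [ 0.001  -0.0004  0.0714] turn [-0.0001 -0.      0.0001]
time: 24.1
eef_pos: [0.5611, -0.3539, 0.2648]
tcp_rot: [0.089, 0.951, 0.027, -0.293]
contact_force: [0.8, 0.4, -0.1]
opening: 0.901
finger_force: 0.0
base [ 0.5736 -0.0648  0.1282] offset world [ 0.004   0.0013 -0.0019] along axis 0.0005 tiltdeg [-1.5  2.4] score 47.95 at nominal 42.95
side cup blob u 271 356 v 203 309 model rim [327.2 348.5 201.9 216.9] collar [313.1 345.1 211.8 234.8]
top cup blob u 293 345 v 211 272 model rim [319.9 339.6 210.2 224.1] collar [313.2 342.6 216.7 237.9]
```

```bash
python3 -c "
from plant import ctrl
print(ctrl.sign_off())"
```

```text
the job is handed in; nothing more can be done
None
```

I nested the middle cup in the leaning big cup and the small cup in the middle one, then handed the job in at about 24 s. I saw the middle cup flush on the rim in the picture, but checked the small cup only by contact force and measured image position (about 1 px off), not by eye; the other bench items were not re-checked at the end.

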